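# Find the fullest screw tin by hefting

### The job

The three identical closed screw tins in the grey parts tray hold different amounts: lift each one in turn clear of the tray to feel its weight, setting it gently back down upright in the tray. Then pick out the heaviest and finish while still holding it up, upright and still, at least 10 cm above the tray and over it, with the two lighter tins standing in the tray. Keep the tins from tipping over, and leave the phone, battery, jar, tape roll and screwdriver in the tray where they lie.

Things in the scene. Friction and masses are not known exactly. Their poses are not given: they have to be found in the camera images.
- tin_a_mid (a point): one of three identical closed round screw tins: bare steel can with a blue lid and a round white patch on top; 54 mm diameter, 72 mm tall, standing upright; weighs between 200 and 680 g (contents hidden and packed snug, may shift by 2 mm; which tin holds what changes every time; the heaviest is at least 150 g heavier than either other). The point is the tin's centre, half-way up (36 mm above its underside); z is the tin's own axis, up
- tin_b_mid (a point): one of three identical closed round screw tins: bare steel can with a blue lid and a round white patch on top; 54 mm diameter, 72 mm tall, standing upright; weighs between 200 and 680 g (contents hidden and packed snug, may shift by 2 mm; which tin holds what changes every time; the heaviest is at least 150 g heavier than either other). The point is the tin's centre, half-way up (36 mm above its underside); z is the tin's own axis, up
- tin_c_mid (a point): one of three identical closed round screw tins: bare steel can with a blue lid and a round white patch on top; 54 mm diameter, 72 mm tall, standing upright; weighs between 200 and 680 g (contents hidden and packed snug, may shift by 2 mm; which tin holds what changes every time; the heaviest is at least 150 g heavier than either other). The point is the tin's centre, half-way up (36 mm above its underside); z is the tin's own axis, up
- tray_in (a point): centre of the inner floor (top face) of the grey open tray, which is fixed to the bench; tray 300 mm (its x) by 480 mm (its y), walls 5 mm thick and rising 20 mm above the inner floor, inner floor 5 mm above the bench. The tins stand on it in a loose row along its y axis, centres at least 100 mm apart. Axes: x away from the robot, y to the left, z up, turned with the tray
- phone: bystander: black phone, 70 x 145 x 8 mm, lying flat in the tray's far right part; origin at the centre of its underside, long side along its y
- flux_jar: bystander: small amber jar with yellow lid, 32 mm diameter, 36 mm tall, standing at the tray's far side; origin at the centre of its underside
- tape_roll: bystander: yellow tape roll lying flat, 44 mm outer diameter, 16 mm high, at the tray's far left; origin at the centre of its underside
- driver: bystander: red-handled screwdriver 160 mm long, under 30 mm high, lying along the tray's near wall; origin at its middle, x along the shaft to its tip
- battery: bystander: flat black phone battery, 35 x 90 x 5 mm, in the tray's near right corner; origin at the centre of its underside, long side along its y
Not all that is in view belongs to the job. Leave any purple or red look-alike of the part that bears tin_c_mid alone.

How it is judged:
On the way:
1. a lighter tin has been hefted: lifted at least 10 mm clear of the tray by the fingers while the heaviest stands in the tray (((z of tin_a_mid in the frame of tray_in above 0.046 m and contact force between tin_a and the fingers above 1 N and contact force between any of tin_b, tin_c and tray above 4.7 N) or (z of tin_b_mid in the frame of tray_in above 0.046 m and contact force between tin_b and the fingers above 1 N and contact force between any of tin_a, tin_c and tray above 4.7 N) or (z of tin_c_mid in the frame of tray_in above 0.046 m and contact force between tin_c and the fingers above 1 N and contact force between any of tin_a, tin_b and tray above 4.7 N))), for 0.2 s.
At the end, for the whole second after the job is handed in: fingers hold the heaviest tin still, within 0.35 rad of upright, underside 80 mm or more above the tray floor, within 280 mm of the tray centre, touching nothing else; both lighter tins (each pressing under 4.7 N on the tray) stand on its floor within 0.12 rad of upright, at rest, untouched (((z of tin_a_mid in the frame of tray_in above 0.116 m and horizontal distance between tin_a_mid and tray_in below 0.28 m and angle between tin_a_mid's own z axis and vertical below 0.35 rad and linear speed of tin_a below 0.03 m/s and contact force between tin_a and the fingers above 2 N and contact force between tin_a and tray below 0.1 N and contact force between tin_a and tin_b below 0.1 N and contact force between tin_a and tin_c below 0.1 N and z of tin_b_mid in the frame of tray_in between 0.03 and 0.044 m and angle between each of tin_b_mid, tin_c_mid's own z axis and vertical below 0.12 rad and horizontal distance between each of tin_b_mid, tin_c_mid and tray_in below 0.27 m and linear speed of each of tin_b, tin_c below 0.02 m/s and contact force between each of tin_b, tin_c and the fingers below 0.2 N and contact force between tin_b and tray between 1 and 4.7 N and z of tin_c_mid in the frame of tray_in between 0.03 and 0.044 m and contact force between tin_c and tray between 1 and 4.7 N) or (z of tin_b_mid in the frame of tray_in above 0.116 m and horizontal distance between tin_b_mid and tray_in below 0.28 m and angle between tin_b_mid's own z axis and vertical below 0.35 rad and linear speed of tin_b below 0.03 m/s and contact force between tin_b and the fingers above 2 N and contact force between tin_b and tray below 0.1 N and contact force between tin_b and tin_a below 0.1 N and contact force between tin_b and tin_c below 0.1 N and z of tin_a_mid in the frame of tray_in between 0.03 and 0.044 m and angle between each of tin_a_mid, tin_c_mid's own z axis and vertical below 0.12 rad and horizontal distance between each of tin_a_mid, tin_c_mid and tray_in below 0.27 m and linear speed of each of tin_a, tin_c below 0.02 m/s and contact force between each of tin_a, tin_c and the fingers below 0.2 N and contact force between tin_a and tray between 1 and 4.7 N and z of tin_c_mid in the frame of tray_in between 0.03 and 0.044 m and contact force between tin_c and tray between 1 and 4.7 N) or (z of tin_c_mid in the frame of tray_in above 0.116 m and horizontal distance between tin_c_mid and tray_in below 0.28 m and angle between tin_c_mid's own z axis and vertical below 0.35 rad and linear speed of tin_c below 0.03 m/s and contact force between tin_c and the fingers above 2 N and contact force between tin_c and tray below 0.1 N and contact force between tin_c and tin_a below 0.1 N and contact force between tin_c and tin_b below 0.1 N and z of tin_a_mid in the frame of tray_in between 0.03 and 0.044 m and angle between each of tin_a_mid, tin_b_mid's own z axis and vertical below 0.12 rad and horizontal distance between each of tin_a_mid, tin_b_mid and tray_in below 0.27 m and linear speed of each of tin_a, tin_b below 0.02 m/s and contact force between each of tin_a, tin_b and the fingers below 0.2 N and contact force between tin_a and tray between 1 and 4.7 N and z of tin_b_mid in the frame of tray_in between 0.03 and 0.044 m and contact force between tin_b and tray between 1 and 4.7 N))); the arm keeps its last pose, push and grip.
It fails at once if a tin is tipped over (tilted more than 0.6 rad) (angle between any of tin_a_mid, tin_b_mid, tin_c_mid's own z axis and vertical above 0.6 rad).
It fails at once if a tin is slammed down (more than 100 N on the tray) (contact force between any of tin_a, tin_b, tin_c and tray above 100 N).
It fails at once if a tin is dropped: out of the fingers while more than 15 mm above the tray floor ((z of tin_a_mid in the frame of tray_in above 0.051 m and contact force between tin_a and the fingers below 0.02 N) or (z of tin_b_mid in the frame of tray_in above 0.051 m and contact force between tin_b and the fingers below 0.02 N) or (z of tin_c_mid in the frame of tray_in above 0.051 m and contact force between tin_c and the fingers below 0.02 N)).
It fails at once if the phone, battery, jar, tape roll or screwdriver is shifted by more than 30 mm (distance of any of phone, flux_jar, tape_roll, driver, battery from where it was at the start of the episode above 0.03 m).
It also fails if it takes over 64 s, if anything falls off the work surface, if the arm or the gripper's body presses on something with over 40 N, if the wrist force passes 120 N, or if a joint passes its speed limit or range.

### The arm

A 7-joint arm with a two-finger parallel gripper is mounted at the origin on the work surface. World frame = base frame: x ahead of the robot, y to its left, z up, the work surface at z = 0. Lengths are in m, angles in rad, forces in N, time in s.
With the tool pointing down it reaches from about 0.4 to 0.85 m from the base axis. Payload 10.4 kg.
Tool frame: the origin (TCP) lies midway between the tips of the shut fingers; the grasp point (between the pads) lies 19 mm behind it; z points along the fingers, y is the line along which they close (so a half turn about z gives the same grasp; the last joint's range is limited). The gripper opens to 87 mm and grips with 3 to 60 N. Pads are 19 mm wide; open, the fingers measure 117 mm over their backs; the gripper's body (75 mm by 190 mm) begins 51 mm behind the grasp point.
Start: joints at [-1.18, 0.332, -0.065, 1.46, 0.022, 1.35, -0.088], TCP at [0.251, 0.572, 0.223] pointing down, gripper open.
Joint ranges: [-2.6, 2.6], [-0.5, 2.12], [-1.47, 1.34], [0.16, 2.42], [-1.27, 4.41], [0.06, 2.06], [-2.6, 2.6]. Speed limits (rad/s): [2.22, 2.22, 2.79, 2.79, 3.14, 3.14, 3.14].

### API

Orientations are given as a unit quaternion [x, y, z, w].
In Python, from bench import r gives the robot as it stands.
- The arm moves only by the tool arm_command, never from a script. Its arguments are lists of equal length, an entry for each row: "xyz": the shift along the world's x, y, z in m, a list of three; "rot": the turn, a rotation vector about the world's x, y, z in rad, a list of three. In form: {"xyz": [[tx, ty, tz], ...], "rot": [[ax, ay, az], ...]}. A call has 1 to 20 rows; each row is the pose to reach, as a shift and turn from the pose commanded when the call began; what a row does not reach only later rows make up. A row lasts 1/12 s, in which the tool goes at most 41.7 mm and 7.16 degrees, less where a joint would pass 70% of its speed; a pose out of reach is approached as far as the arm can. A call with a gripper value outside its range is refused whole. "grip" is the opening, from 0 (shut) to 1 (fully open), set as the call begins (left out, the last holds). The fingers move at their own pace and stop on an object; "squeeze" is the grip in N (left out, the last holds). Time passes only in rows, so rows that repeat a pose let the fingers close. It gives the time, the measured TCP pose, the force, the opening and the grip force at its end, in the units of the state.
- r.read_state(): the state, without advancing time (a new reading comes with each control period).
- r.camera(name): name is "scene" or "top"; returns the picture (420x560x3 uint8, red, green, blue); there is no depth.
- r.camera_model(name): a dict with "fx", "fy", "cx", "cy" (pixels), "T" (4x4, takes a point from camera to world coordinates). Camera axes: x right, y up, looking along -z (the intrinsics and any distortion apply to the point x, -y, -z); pixel columns grow to the right and rows downward; lengths in m; the calibration is good to about 2 mm. A picture is of the moment at which its call begins. camera_model takes no time and is no camera call.
- r.close_job(): hands the job in; it is judged then, once.
Trained networks look in the newest picture that a camera, given by its name, has taken for a name from the list of things; names that differ only in an ending like _2 or _b are one class to them, and where a whole thing is asked for, a point or a joint stands for the part that bears it (a point fixed in the world has none). Each returns a list of dicts, best first, with "conf" (0 to 1); they miss things now and then, are a little off and sometimes report something else, mostly with a low value. They report only what shows in the picture. A call takes as long as a camera call. They do not tell look-alikes from the thing itself.
- r.look_for(label, camera): "at" ([x, y, z] in m, in the coordinates of the camera as it stood for that picture, good to about 4 mm: the middle of the surface that is visible of it).
- r.spot_point(label, camera): "at" ([x, y, z] in m, in the coordinates of the camera as it stood for that picture, good to about 4 mm: a listed point, or the origin of a listed thing).
The state is a dict: "time": time; "joint_positions": joint angles; "joint_vel": joint speeds; "joint_torque": joint torques, N m; "ee_pos": TCP position; "eef_rot": TCP orientation; "ft_force": force on the tool from outside, world axes, zero at the start; "torque": the same for the moment, N m; "width": finger opening in m; "grip_force": force on a finger pad.
Only numpy, scipy, OpenCV 4.12 (cv2) and the standard library are available. Lean on these libraries where they do the work, as an engineer would, in place of code of your own. Each camera call takes 0.05 s, during which the arm holds its last target. There are 200 camera calls.

## Working session

There is one attempt and no reset: what is moved stays moved. The work goes in short steps, Python scripts to look and compute and a tool call to move; the robot and the scene stay as the last step left them, time stands still between calls to the robot, and variables do not carry over. Pictures are saved under pics/ and viewed, at most 10 in all, crops included, and the job is handed in when it is done.

Besides the shell and the picture viewer there is one more tool, called after "Call:" as a command line: name --argument value ..., lists and objects as JSON in quotes. arm_command: Moves the arm, as the interface text tells. Its arguments: {"type":"object","properties":{"xyz":{"type":"array"},"rot":{"type":"array"},"grip":{"type":"number"},"squeeze":{"type":"number"}},"required":["xyz","rot"]}

```bash
mkdir -p pics; cat > h.py <<'E'
from bench import r
import numpy as np, cv2
def save(c,n):
    im=np.asarray(r.camera(c)); cv2.imwrite(f'pics/{n}.png',im[:,:,::-1]); return im
def world(c,p):
    T=np.array(r.camera_model(c)['T']); return (T@np.append(p,1))[:3]
def pix(c,w):
    m=r.camera_model(c); p=np.linalg.inv(np.array(m['T']))@np.append(w,1)
    return m['cx']+m['fx']*p[0]/-p[2], m['cy']+m['fy']*-p[1]/-p[2]
E
python3 - <<'E'
from h import *
np.set_printoptions(precision=4,suppress=True)
for c in('scene','top'):
    im=save(c,c+'0'); m=r.camera_model(c); print(c,{k:v for k,v in m.items()})
    for l in('tin_a_mid','tray_in','phone','flux_jar','tape_roll','driver','battery'):
        for d in r.spot_point(l,c):
            w=world(c,d['at']); print(l,round(d['conf'],2),w,np.round(pix(c,w)))
s=r.read_state(); print(s)
E
```

```text
scene {'fx': 421.44586582688544, 'fy': 421.44586582688544, 'cx': 286.5671055777257, 'cy': 207.67320520608027, 'T': array([[ 0.0387, -0.8338,  0.5507,  0.9769],
       [ 0.9993,  0.0314, -0.0227, -0.0674],
       [ 0.0017,  0.5511,  0.8344,  0.7584],
       [ 0.    ,  0.    ,  0.    ,  1.    ]])}
tin_a_mid 0.62 [0.5242 0.1551 0.0442] [387. 212.]
tray_in 0.64 [0.5653 0.0381 0.0049] [330. 241.]
phone 0.66 [ 0.6804 -0.0689  0.0024] [279. 298.]
flux_jar 0.63 [0.6826 0.0574 0.003 ] [346. 296.]
tape_roll 0.71 [0.6554 0.2322 0.0046] [435. 279.]
driver 0.96 [0.4395 0.1146 0.0036] [359. 190.]
battery 0.67 [ 0.476  -0.1583  0.0039] [235. 208.]
top {'fx': 488.13211863658114, 'fy': 488.13211863658114, 'cx': 282.37674383696685, 'cy': 214.84252623050787, 'T': array([[ 0.0083,  0.9984, -0.0551,  0.4609],
       [-0.9999,  0.0091,  0.0138, -0.0285],
       [ 0.0143,  0.055 ,  0.9984,  1.0434],
       [ 0.    ,  0.    ,  0.    ,  1.    ]])}
tin_a_mid 0.65 [0.5215 0.1603 0.0372] [184. 211.]
tray_in 0.81 [0.5672 0.0313 0.0026] [248. 192.]
phone 0.73 [0.5413 0.0234 0.0377] [251. 203.]
phone 0.72 [ 0.6801 -0.0618  0.0033] [292. 140.]
phone 0.39 [ 0.5552 -0.0964  0.0337] [309. 197.]
flux_jar 0.68 [0.6806 0.0606 0.0054] [235. 139.]
tape_roll 0.68 [0.6518 0.2349 0.0064] [153. 151.]
driver 0.88 [0.4352 0.1115 0.004 ] [209. 253.]
battery 0.92 [ 0.4741 -0.1587 -0.0002] [336. 236.]
{'time': 0.8, 'joint_positions': array([-1.1796,  0.3321, -0.0647,  1.4601,  0.0216,  1.3499, -0.0885]), 'joint_vel': array([-0.0015, -0.0008,  0.0013,  0.0007, -0.0005, -0.0004, -0.0006]), 'joint_torque': array([ -0.0001, -62.3015,   0.0242, -39.0092,  -0.0612,   0.0317,
         0.0001]), 'ee_pos': array([0.2513, 0.5723, 0.2226]), 'eef_rot': array([0.2054, 0.9787, 0.0001, 0.    ]), 'ft_force': array([0.5639, 0.3373, 0.3808]), 'torque': array([0.001 , 0.0269, 0.0188]), 'grip_force': 0.0, 'width': 0.08712933845218508}
```

View pics/top0.png

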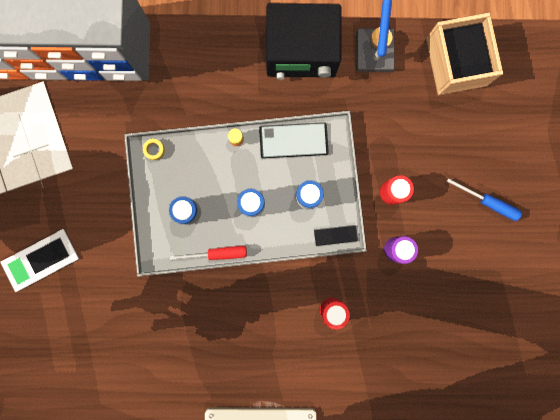

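View pics/scene0.png

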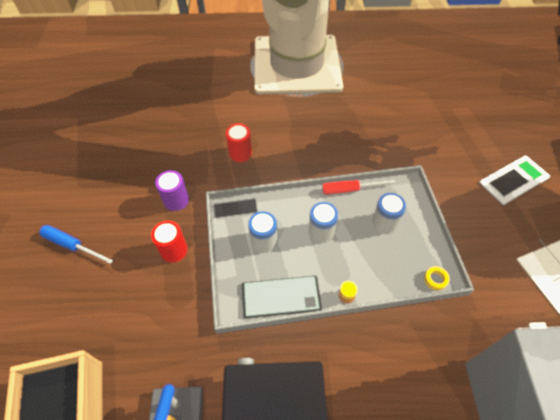

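The top view shows the three blue-lided tins in the tray at about (183,210), (250,202) and (310,194). The things that could be mistaken for them all stand outside the tray: red at (397,189), red at (335,315) and purple at (402,250). I choose the three blue ones inside the tray and will check that choice with one close crop.

```bash
cat > det.py <<'E'
from h import *
from scipy.optimize import least_squares
# white patch on lid (z=0.077): centroid -> ray to plane
def ray(c,u,v,z):
    m=r.camera_model(c);T=np.array(m['T']);d=T[:3,:3]@np.array([(u-m['cx'])/m['fx'],-(v-m['cy'])/m['fy'],-1]);o=T[:3,3]
    return o+d*(z-o[2])/d[2]
def tins(c,im,z=0.077):
    hsv=cv2.cvtColor(im,cv2.COLOR_RGB2HSV)
    b=cv2.inRange(hsv,(100,110,40),(125,255,255))
    cs,_=cv2.findContours(b,cv2.RETR_EXTERNAL,cv2.CHAIN_APPROX_NONE)
    out=[]
    for k in cs:
        (u,v),_,_=cv2.minAreaRect(k)
        if cv2.contourArea(k)<60: continue
        h=cv2.convexHull(k);M=cv2.moments(h)
        if M['m00']<250: continue
        u,v=M['m10']/M['m00'],M['m01']/M['m00']
        w=ray(c,u,v,z)
        if .4<w[0]<.72 and -.22<w[1]<.3: out.append((round(u,1),round(v,1),M['m00'],np.round(w,4)))
    return out
E
python3 - <<'E'
from det import *
for c in('top','scene'):
    im=cv2.imread(f'pics/{c}0.png')[:,:,::-1].copy()
    for t in tins(c,im): print(c,*t)
im=cv2.imread('pics/top0.png'); cv2.imwrite('pics/crop.png',cv2.resize(im[150:270,150:350],None,fx=4,fy=4,interpolation=cv2.INTER_CUBIC))
E
```

```text
top 182.6 209.8 566.0 [0.5224 0.1557 0.077 ]
top 250.2 202.0 547.5 [0.5392 0.0223 0.077 ]
top 309.6 193.8 552.5 [ 0.5566 -0.0956  0.077 ]
scene 262.0 224.2 475.0 [ 0.5629 -0.0967  0.077 ]
```

View pics/crop.png

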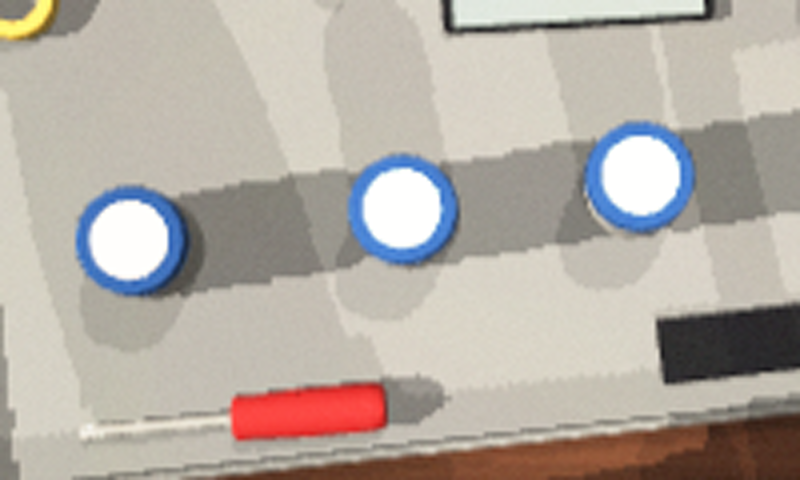

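The crop shows three blue-rimmed lids with white patches, at crop pixels (130,240), (403,208) and (640,177). They are the right tins, so I'll move above tin A.

Call:
arm_command --xyz '[[0.271, -0.416, -0.04], [0.271, -0.416, -0.04], [0.271, -0.416, -0.04], [0.271, -0.416, -0.04], [0.271, -0.416, -0.04], [0.271, -0.416, -0.04], [0.271, -0.416, -0.04], [0.271, -0.416, -0.04], [0.271, -0.416, -0.04], [0.271, -0.416, -0.04], [0.271, -0.416, -0.04], [0.271, -0.416, -0.04], [0.271, -0.416, -0.04], [0.271, -0.416, -0.04], [0.271, -0.416, -0.04], [0.271, -0.416, -0.04], [0.271, -0.416, -0.04], [0.271, -0.416, -0.04], [0.271, -0.416, -0.04], [0.271, -0.416, -0.04]]' --rot '[[0, 0, 0.552], [0, 0, 0.552], [0, 0, 0.552], [0, 0, 0.552], [0, 0, 0.552], [0, 0, 0.552], [0, 0, 0.552], [0, 0, 0.552], [0, 0, 0.552], [0, 0, 0.552], [0, 0, 0.552], [0, 0, 0.552], [0, 0, 0.552], [0, 0, 0.552], [0, 0, 0.552], [0, 0, 0.552], [0, 0, 0.552], [0, 0, 0.552], [0, 0, 0.552], [0, 0, 0.552]]' --grip 1 --squeeze 35

```text
time: 2.47
ee_pos: [0.5221, 0.1568, 0.1827]
eef_rot: [-0.069, 0.998, 0.0, 0.0]
ft_force: [-0.5, -0.4, -0.3]
width: 0.0867
grip_force: 0.0
```

Call:
arm_command --xyz '[[0, 0, -0.03], [0, 0, -0.06], [0, 0, -0.09], [0, 0, -0.115], [0, 0, -0.135], [0, 0, -0.15], [0, 0, -0.156], [0, 0, -0.156], [0, 0, -0.156]]' --rot '[[0, 0, 0], [0, 0, 0], [0, 0, 0], [0, 0, 0], [0, 0, 0], [0, 0, 0], [0, 0, 0], [0, 0, 0], [0, 0, 0]]'

```text
time: 3.22
ee_pos: [0.5226, 0.1564, 0.0271]
eef_rot: [-0.069, 0.998, 0.0, 0.0]
ft_force: [-0.5, 0.5, 0.3]
width: 0.0868
grip_force: 0.0
```

Call:
arm_command --xyz '[[0, 0, 0], [0, 0, 0], [0, 0, 0], [0, 0, 0], [0, 0, 0], [0, 0, 0], [0, 0, 0], [0, 0, 0]]' --rot '[[0, 0, 0], [0, 0, 0], [0, 0, 0], [0, 0, 0], [0, 0, 0], [0, 0, 0], [0, 0, 0], [0, 0, 0]]' --grip 0

```text
time: 3.88
ee_pos: [0.5224, 0.1565, 0.0268]
eef_rot: [-0.069, 0.998, 0.0, 0.0]
ft_force: [-0.6, 0.2, 4.1]
width: 0.054
grip_force: 35.0
```

Call:
arm_command --xyz '[[0, 0, 0.003], [0, 0, 0.008], [0, 0, 0.016], [0, 0, 0.024], [0, 0, 0.031], [0, 0, 0.035], [0, 0, 0.035], [0, 0, 0.035], [0, 0, 0.035], [0, 0, 0.035], [0, 0, 0.035], [0, 0, 0.035]]' --rot '[[0, 0, 0], [0, 0, 0], [0, 0, 0], [0, 0, 0], [0, 0, 0], [0, 0, 0], [0, 0, 0], [0, 0, 0], [0, 0, 0], [0, 0, 0], [0, 0, 0], [0, 0, 0]]'

```text
time: 4.88
ee_pos: [0.5221, 0.1562, 0.0613]
eef_rot: [-0.069, 0.998, -0.0, -0.0]
ft_force: [-0.3, -0.4, -2.6]
width: 0.0539
grip_force: 35.0
```

```bash
cat > wt.py <<'E'
from det import *
F=[]
for i in range(10):
    im=np.asarray(r.camera('scene')); s=r.read_state(); F.append(np.r_[s['ft_force'],s['torque'],s['joint_torque'][[1,3]]])
F=np.array(F); print(np.round(F.mean(0),2)); print(np.round(F.std(0),2), s['time'],s['width'],s['ee_pos'])
E
python3 wt.py; python3 - <<'E'
from h import *
save('scene','lift1')
E
```

```text
[-3.000e-02  7.000e-02 -2.430e+00  2.000e-02  3.000e-02 -0.000e+00
 -5.462e+01 -3.400e+01]
[0.27 0.45 0.57 0.03 0.02 0.03 0.01 0.01] 5.3833 0.05385110471054353 [0.52229384 0.15626497 0.06159496]
```

View pics/lift1.png

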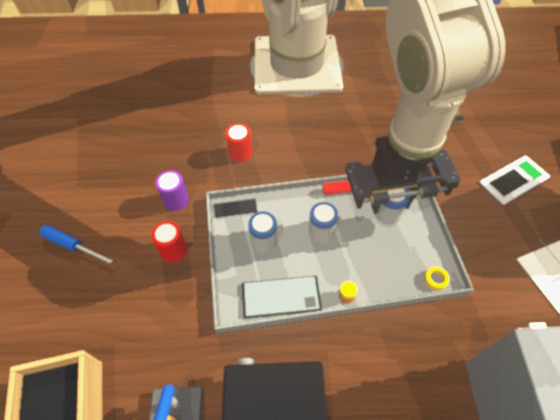

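The lifted tin A is held upright at about (396,200), and it weighs roughly 2.4 N. I'll set it back down gently.

Call:
arm_command --xyz '[[0, 0, -0.006], [0, 0, -0.014], [0, 0, -0.022], [0, 0, -0.028], [0, 0, -0.031], [0, 0, -0.033], [0, 0, -0.034], [0, 0, -0.035], [0, 0, -0.035], [0, 0, -0.035]]' --rot '[[0, 0, 0], [0, 0, 0], [0, 0, 0], [0, 0, 0], [0, 0, 0], [0, 0, 0], [0, 0, 0], [0, 0, 0], [0, 0, 0], [0, 0, 0]]'

```text
time: 6.27
ee_pos: [0.5226, 0.1563, 0.0269]
eef_rot: [-0.069, 0.998, 0.0, 0.0]
ft_force: [1.5, 0.3, -1.6]
width: 0.0541
grip_force: 35.0
```

Call:
arm_command --xyz '[[0, 0, -0.0005], [0, 0, -0.0005], [0, 0, -0.0005], [0, 0, -0.0005], [0, 0, -0.0005], [0, 0, -0.0005]]' --rot '[[0, 0, 0], [0, 0, 0], [0, 0, 0], [0, 0, 0], [0, 0, 0], [0, 0, 0]]' --grip 1

```text
time: 6.77
ee_pos: [0.5223, 0.1563, 0.0261]
eef_rot: [-0.069, 0.998, 0.0, 0.0]
ft_force: [0.3, 0.1, -0.8]
width: 0.0835
grip_force: 0.0
```

Call:
arm_command --xyz '[[0, 0, 0.015], [0, 0, 0.04], [0, 0, 0.07], [0, 0, 0.1], [0.004, -0.034, 0.1], [0.009, -0.07, 0.1], [0.013, -0.105, 0.1], [0.017, -0.134, 0.1], [0.017, -0.134, 0.1], [0.017, -0.134, 0.1]]' --rot '[[0, 0, 0], [0, 0, 0], [0, 0, 0], [0, 0, 0], [0, 0, 0], [0, 0, 0], [0, 0, 0], [0, 0, 0], [0, 0, 0], [0, 0, 0]]'

```text
time: 7.6
ee_pos: [0.5394, 0.0204, 0.1262]
eef_rot: [-0.067, 0.998, -0.0, 0.0]
ft_force: [-0.6, 0.6, -0.2]
width: 0.0872
grip_force: 0.0
```

Call:
arm_command --xyz '[[0, 0, -0.03], [0, 0, -0.055], [0, 0, -0.075], [0, 0, -0.09], [0, 0, -0.0985], [0, 0, -0.0985], [0, 0, -0.0985]]' --rot '[[0, 0, 0], [0, 0, 0], [0, 0, 0], [0, 0, 0], [0, 0, 0], [0, 0, 0], [0, 0, 0]]'

```text
time: 8.18
ee_pos: [0.5394, 0.0231, 0.0278]
eef_rot: [-0.07, 0.998, 0.0, -0.0]
ft_force: [-0.4, 0.6, -0.2]
width: 0.0871
grip_force: 0.0
```

Call:
arm_command --xyz '[[0, 0, 0], [0, 0, 0], [0, 0, 0], [0, 0, 0], [0, 0, 0], [0, 0, 0], [0, 0, 0], [0, 0, 0]]' --rot '[[0, 0, 0], [0, 0, 0], [0, 0, 0], [0, 0, 0], [0, 0, 0], [0, 0, 0], [0, 0, 0], [0, 0, 0]]' --grip 0

```text
time: 8.85
ee_pos: [0.5394, 0.0224, 0.0278]
eef_rot: [-0.069, 0.998, 0.0, 0.0]
ft_force: [-1.3, 1.4, 2.8]
width: 0.0539
grip_force: 35.0
```

Call:
arm_command --xyz '[[0, 0, 0.003], [0, 0, 0.008], [0, 0, 0.016], [0, 0, 0.024], [0, 0, 0.031], [0, 0, 0.035], [0, 0, 0.035], [0, 0, 0.035], [0, 0, 0.035], [0, 0, 0.035], [0, 0, 0.035], [0, 0, 0.035]]' --rot '[[0, 0, 0], [0, 0, 0], [0, 0, 0], [0, 0, 0], [0, 0, 0], [0, 0, 0], [0, 0, 0], [0, 0, 0], [0, 0, 0], [0, 0, 0], [0, 0, 0], [0, 0, 0]]'

```text
time: 9.85
ee_pos: [0.5391, 0.0222, 0.0623]
eef_rot: [-0.069, 0.998, -0.0, -0.0]
ft_force: [-0.2, 0.0, -5.6]
width: 0.0538
grip_force: 35.0
```

```bash
python3 wt.py
```

```text
[-1.000e-01  6.000e-02 -6.310e+00  4.000e-02  2.000e-02 -1.000e-02
 -5.481e+01 -3.547e+01]
[0.5  0.49 0.47 0.02 0.02 0.03 0.01 0.01] 10.35 0.05362283478596323 [0.53929837 0.02227073 0.06257623]
```

Tin B weighs about 6.3 N, so it is clearly heavier. I'll set it down and heft C too.

Call:
arm_command --xyz '[[0, 0, -0.006], [0, 0, -0.014], [0, 0, -0.022], [0, 0, -0.028], [0, 0, -0.031], [0, 0, -0.033], [0, 0, -0.034], [0, 0, -0.035], [0, 0, -0.0355], [0, 0, -0.0355], [0, 0, -0.0355]]' --rot '[[0, 0, 0], [0, 0, 0], [0, 0, 0], [0, 0, 0], [0, 0, 0], [0, 0, 0], [0, 0, 0], [0, 0, 0], [0, 0, 0], [0, 0, 0], [0, 0, 0]]'

```text
time: 11.27
ee_pos: [0.5394, 0.0223, 0.0278]
eef_rot: [-0.069, 0.998, 0.0, 0.0]
ft_force: [-5.1, -1.0, 5.0]
width: 0.0539
grip_force: 35.0
```

Call:
arm_command --xyz '[[0, 0, 0], [0, 0, 0], [0, 0, 0], [0, 0, 0], [0, 0, 0], [0, 0, 0]]' --rot '[[0, 0, 0], [0, 0, 0], [0, 0, 0], [0, 0, 0], [0, 0, 0], [0, 0, 0]]' --grip 1

```text
time: 11.77
ee_pos: [0.5395, 0.0223, 0.0271]
eef_rot: [-0.069, 0.998, 0.0, 0.0]
ft_force: [0.3, 0.1, 0.1]
width: 0.0837
grip_force: 0.0
```

Call:
arm_command --xyz '[[0, 0, 0.015], [0, 0, 0.04], [0, 0, 0.07], [0, 0, 0.1], [0.005, -0.032, 0.1], [0.01, -0.064, 0.1], [0.014, -0.095, 0.1], [0.0175, -0.118, 0.1], [0.0175, -0.118, 0.1], [0.0175, -0.118, 0.1]]' --rot '[[0, 0, 0], [0, 0, 0], [0, 0, 0], [0, 0, 0], [0, 0, 0], [0, 0, 0], [0, 0, 0], [0, 0, 0], [0, 0, 0], [0, 0, 0]]'

```text
time: 12.6
ee_pos: [0.5567, -0.0972, 0.127]
eef_rot: [-0.068, 0.998, -0.0, -0.0]
ft_force: [0.3, 1.4, -0.5]
width: 0.0868
grip_force: 0.0
```

Call:
arm_command --xyz '[[0, 0, -0.03], [0, 0, -0.055], [0, 0, -0.075], [0, 0, -0.09], [0, 0, -0.0995], [0, 0, -0.0995], [0, 0, -0.0995]]' --rot '[[0, 0, 0], [0, 0, 0], [0, 0, 0], [0, 0, 0], [0, 0, 0], [0, 0, 0], [0, 0, 0]]'

```text
time: 13.18
ee_pos: [0.5569, -0.095, 0.0277]
eef_rot: [-0.07, 0.998, 0.0, -0.0]
ft_force: [-0.3, -0.6, 0.4]
width: 0.0869
grip_force: 0.0
```

Call:
arm_command --xyz '[[0, 0, 0], [0, 0, 0], [0, 0, 0], [0, 0, 0], [0, 0, 0], [0, 0, 0], [0, 0, 0], [0, 0, 0]]' --rot '[[0, 0, 0], [0, 0, 0], [0, 0, 0], [0, 0, 0], [0, 0, 0], [0, 0, 0], [0, 0, 0], [0, 0, 0]]' --grip 0

```text
time: 13.85
ee_pos: [0.5569, -0.0958, 0.0278]
eef_rot: [-0.069, 0.998, 0.0, 0.0]
ft_force: [-0.1, 0.2, 2.6]
width: 0.054
grip_force: 35.0
```

Call:
arm_command --xyz '[[0, 0, 0.003], [0, 0, 0.008], [0, 0, 0.016], [0, 0, 0.024], [0, 0, 0.031], [0, 0, 0.035], [0, 0, 0.035], [0, 0, 0.035], [0, 0, 0.035], [0, 0, 0.035], [0, 0, 0.035], [0, 0, 0.035]]' --rot '[[0, 0, 0], [0, 0, 0], [0, 0, 0], [0, 0, 0], [0, 0, 0], [0, 0, 0], [0, 0, 0], [0, 0, 0], [0, 0, 0], [0, 0, 0], [0, 0, 0], [0, 0, 0]]'

```text
time: 14.85
ee_pos: [0.5566, -0.0957, 0.0623]
eef_rot: [-0.069, 0.998, 0.0, -0.0]
ft_force: [-0.5, 0.6, -2.9]
width: 0.0539
grip_force: 35.0
```

```bash
python3 wt.py
```

```text
[ 6.000e-02 -1.000e-01 -3.190e+00  5.000e-02  2.000e-02  1.000e-02
 -5.624e+01 -3.444e+01]
[0.53 0.63 0.38 0.01 0.02 0.03 0.01 0.01] 15.35 0.05386431879398001 [ 0.5568469  -0.09569454  0.0626059 ]
```

Tin C weighs about 3.2 N, so B is the heaviest. I'll set C down, go back to B, and check the view before gripping.

Call:
arm_command --xyz '[[0, 0, -0.006], [0, 0, -0.014], [0, 0, -0.022], [0, 0, -0.028], [0, 0, -0.031], [0, 0, -0.033], [0, 0, -0.034], [0, 0, -0.035], [0, 0, -0.0355], [0, 0, -0.0355], [0, 0, -0.0355]]' --rot '[[0, 0, 0], [0, 0, 0], [0, 0, 0], [0, 0, 0], [0, 0, 0], [0, 0, 0], [0, 0, 0], [0, 0, 0], [0, 0, 0], [0, 0, 0], [0, 0, 0]]'

```text
time: 16.27
ee_pos: [0.5569, -0.0958, 0.0278]
eef_rot: [-0.069, 0.998, 0.0, 0.0]
ft_force: [-4.5, 1.2, 5.7]
width: 0.0539
grip_force: 35.0
```

Call:
arm_command --xyz '[[0, 0, 0], [0, 0, 0], [0, 0, 0], [0, 0, 0], [0, 0, 0], [0, 0, 0]]' --rot '[[0, 0, 0], [0, 0, 0], [0, 0, 0], [0, 0, 0], [0, 0, 0], [0, 0, 0]]' --grip 1

```text
time: 16.77
ee_pos: [0.5569, -0.0957, 0.0271]
eef_rot: [-0.069, 0.998, 0.0, 0.0]
ft_force: [0.1, 0.5, -0.1]
width: 0.0838
grip_force: 0.0
```

Call:
arm_command --xyz '[[0, 0, 0.015], [0, 0, 0.04], [0, 0, 0.07], [0, 0, 0.1], [-0.005, 0.032, 0.1], [-0.01, 0.064, 0.1], [-0.014, 0.095, 0.1], [-0.0175, 0.118, 0.1], [-0.0175, 0.118, 0.1], [-0.0175, 0.118, 0.1]]' --rot '[[0, 0, 0], [0, 0, 0], [0, 0, 0], [0, 0, 0], [0, 0, 0], [0, 0, 0], [0, 0, 0], [0, 0, 0], [0, 0, 0], [0, 0, 0]]'

```text
time: 17.6
ee_pos: [0.5392, 0.0237, 0.1271]
eef_rot: [-0.07, 0.998, 0.0, 0.0]
ft_force: [0.4, 0.4, 0.9]
width: 0.087
grip_force: 0.0
```

Call:
arm_command --xyz '[[0, 0, -0.03], [0, 0, -0.055], [0, 0, -0.075], [0, 0, -0.09], [0, 0, -0.0995], [0, 0, -0.0995], [0, 0, -0.0995]]' --rot '[[0, 0, 0], [0, 0, 0], [0, 0, 0], [0, 0, 0], [0, 0, 0], [0, 0, 0], [0, 0, 0]]'

```text
time: 18.18
ee_pos: [0.5395, 0.0214, 0.0278]
eef_rot: [-0.068, 0.998, -0.0, -0.0]
ft_force: [0.1, 0.4, 0.6]
width: 0.0869
grip_force: 0.0
```

```bash
python3 - <<'E'
from h import *
save('scene','s2')
E
```

```text
(no output)
```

View pics/s2.png

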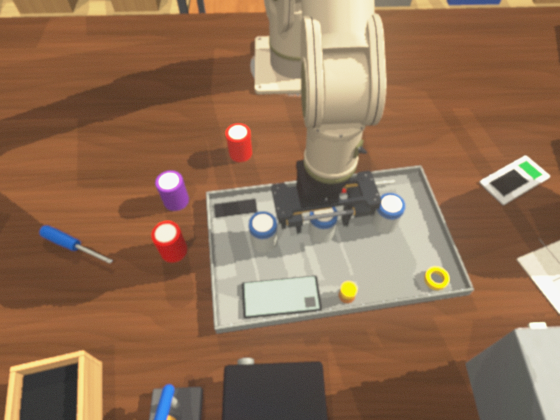

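A stands at (391,205) and C at (263,225), both upright. The fingers are around B at (323,217) and the bystanders haven't moved. I'll grip and lift about 150 mm.

Call:
arm_command --xyz '[[0, 0, 0], [0, 0, 0], [0, 0, 0], [0, 0, 0], [0, 0, 0], [0, 0, 0], [0, 0, 0], [0, 0, 0]]' --rot '[[0, 0, 0], [0, 0, 0], [0, 0, 0], [0, 0, 0], [0, 0, 0], [0, 0, 0], [0, 0, 0], [0, 0, 0]]' --grip 0 --squeeze 40

```text
time: 18.9
ee_pos: [0.5394, 0.0223, 0.0277]
eef_rot: [-0.069, 0.998, 0.0, 0.0]
ft_force: [-1.3, -0.1, 1.8]
width: 0.0535
grip_force: 40.0
```

Call:
arm_command --xyz '[[0, 0, 0.003], [0, 0, 0.01], [0, 0, 0.02], [0, 0, 0.034], [0, 0, 0.05], [0, 0, 0.066], [0, 0, 0.082], [0, 0, 0.098], [0, 0, 0.114], [0, 0, 0.128], [0, 0, 0.14], [0, 0, 0.147], [0, 0, 0.15], [0, 0, 0.15], [0, 0, 0.15], [0, 0, 0.15], [0, 0, 0.15], [0, 0, 0.15], [0, 0, 0.15], [0, 0, 0.15]]' --rot '[[0, 0, 0], [0, 0, 0], [0, 0, 0], [0, 0, 0], [0, 0, 0], [0, 0, 0], [0, 0, 0], [0, 0, 0], [0, 0, 0], [0, 0, 0], [0, 0, 0], [0, 0, 0], [0, 0, 0], [0, 0, 0], [0, 0, 0], [0, 0, 0], [0, 0, 0], [0, 0, 0], [0, 0, 0], [0, 0, 0]]'

```text
time: 20.57
ee_pos: [0.5392, 0.0223, 0.1774]
eef_rot: [-0.069, 0.998, -0.0, -0.0]
ft_force: [0.1, 0.7, -5.9]
width: 0.0536
grip_force: 40.0
```

```bash
python3 wt.py; python3 - <<'E'
from h import *
save('scene','s3')
E
```

```text
[ 2.100e-01  1.000e-02 -6.290e+00  5.000e-02  3.000e-02 -0.000e+00
 -5.008e+01 -4.024e+01]
[0.45 0.55 0.27 0.03 0.03 0.04 0.02 0.02] 21.0667 0.05358488187479982 [0.5392924  0.02227156 0.17756592]
```

View pics/s3.png

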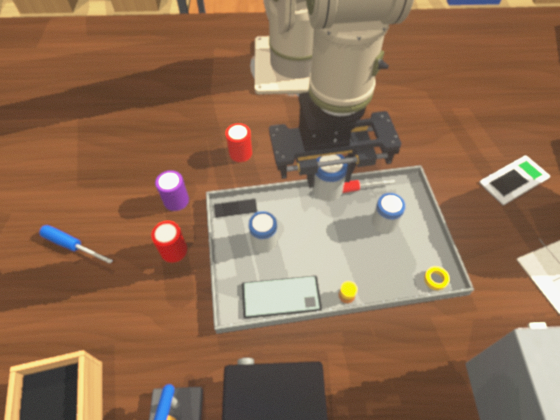

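Tin B is held high and upright at (331,178), still weighing 6.3 N. A at (391,207) and C at (263,225) are standing in the tray, so I'm handing the job in.

```bash
python3 -c "
from bench import r
print(r.close_job())"
```

```text
the job is handed in; nothing more can be done
None
```

I handed the job in with the middle tin, the heaviest at about 6.3 N (the others felt like 2.4 N and 3.2 N), held upright and still about 150 mm above the tray floor, and both lighter tins standing in the tray; no verdict came back.

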